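# Slide a plywood plaque out of its tray and add it to the stack

## Robot

A 7-joint arm with a two-finger parallel gripper is mounted at the origin on the work surface; the furniture and walls round the work are solid. World frame = base frame: x ahead of the robot, y to its left, z up, the work surface at z = 0. Lengths are in m, angles in rad, forces in N, time in s.
With the tool pointing down it reaches from about 0.35 to 0.9 m from the base axis. Payload 19.9 kg.
Tool frame: the origin (TCP) lies between the finger pads; the fingertips stand 19 mm ahead of it and the grasp point (between the pads) is the TCP; z points along the fingers, y is the line along which they close (so a half turn about z gives the same grasp; the last joint's range is limited). The gripper opens to 94 mm and grips with 3 to 60 N. Pads are 16 mm wide; open, the fingers measure 119 mm over their backs; the gripper's body (75 mm by 177 mm) begins 78 mm behind the grasp point.
Start: joints at [-1.149, 0.417, -0.01, 1.614, 0.005, 1.111, -0.053], TCP at [0.279, 0.559, 0.224] pointing down, gripper open.
Joint ranges: [-2.81, 2.81], [-0.39, 2.02], [-1.27, 1.25], [0.06, 2.57], [-1.19, 4.33], [0.19, 2], [-2.82, 2.82]. Speed limits (rad/s): [1.89, 1.89, 2.39, 2.39, 3.01, 3.01, 3.01].

## Interface

Orientations are given as a 3x3 rotation matrix whose columns are the frame's x, y, z axes.
In Python, from rig import robot gives the robot as it stands. Calls block until the motion is done:
- robot.move_ptp(position, orientation): joint-space move of the TCP to a pose.
- robot.move_linear(position, velocity=0.15, frame=None, threshold=None): straight line of the TCP; frame=None keeps the orientation; velocity is the mean speed in m/s. With threshold (N) it stops when the force on the tool has changed by that much, and returns True; else False.
- robot.goto_joints(angles): joint-space move.
- robot.gripper_to(opening): finger opening in m; the grip force is fixed at half the most; returns when the fingers have stopped.
- robot.pause(seconds).
- robot.ik(position, orientation): joint angles nearest the present ones, or None.
- robot.get_state(): the state.
- robot.grab_frame(name): name is "scene" or "top"; returns the picture (480x640x3 uint8, red, green, blue); there is no depth.
- robot.camera_info(name): a dict with "fx", "fy", "cx", "cy" (pixels), "rvec" (rotation vector, rad) and "tvec" (3), from world to camera coordinates, as OpenCV has them. Camera axes: x right, y down, z forward; pixel columns grow to the right and rows downward; lengths in m; the calibration is good to about 2 mm. A picture is of the moment at which its call begins. camera_info takes no time and is no camera call.
A pose or a line that the arm cannot do raises robot.PlanningError and nothing moves.
- robot.sign_off(): hands the job in; it is judged then, once.
The state is a dict: "time": time; "qpos": joint angles; "joint_vel": joint speeds; "effort": joint torques, N m; "ee_pos": TCP position; "tool_rot": TCP orientation; "force": force on the tool from outside, world axes, zero at the start; "moment": the same for the moment, N m; "opening": finger opening in m; "grasp_force": force on a finger pad.
Only numpy, scipy, OpenCV 4.12 (cv2) and the standard library are available. Lean on these libraries where they do the work, as an engineer would, in place of code of your own. Each camera call takes 0.05 s, during which the arm holds its last target. There are 200 camera calls.

## Task

Slide the thin wooden plaque out of its raised tray until its end sticks out over the open mouth, take it there, lay it flat on the low cork-topped work board in the middle and let go. Then take it again by its middle and set it gently on the two plaques in the corner-post rack, flat and fully down between the posts. Do not drop it, and leave the sanding block and the wooden disc at the back alone.

Things in the scene. Friction and masses are not known exactly. Their poses are not given: they have to be found in the camera images.
- plaque_c (a point): Centre of the plaque to be moved: flat light plywood board, 160 mm long (its x), 58 wide (its y), 8 thick, about 60 g. It starts lying in the tray, 2 mm of play to each side and its top 1 mm below the lips, so it cannot be gripped there; a fingertip pressed on its top with 4 to 8 N drags it along, as fingertips rub more than wood does.
- tray: Raised wooden tray, fixed, 174 mm long (x), 74 wide (y). Origin on the table under its centre. Open mouth: edge of its floor at x = -85 mm, roughly towards the robot; the plaque slides out that way. Floor 46 mm above the table; 62 mm wide inside, lips 6 mm thick, their tops 55 mm above the table; back stop at x = +83 mm. In front of the mouth is free air down to the table.
- rack: Stacking rack, fixed: base 184 (x) x 84 x 12 mm with four steel corner angles; origin on the table under its centre; a half turn looks the same. Inside the angles 165 x 63 mm; they rise to 58 mm above the table, top 12 mm flared outward. The sides are open for fingers from x = -30 to +30 mm only, so the plaque must be held by its middle. Two plaques lie in it, top at 28 mm.
- mid_plaque_c (a point): Centre of the upper of the two loose plaques in the rack, the same kind as the one to be moved; its centre is 24 mm above the table. The third, laid on it, has its centre at 32 mm.
- low_plaque_c (a point): Centre of the lower of the two plaques in the rack, the same kind; its centre is 16 mm above the table.
- block_c (a point): Centre of the loose brown sanding block, 57 x 97 x 28 mm, a bystander at the back of the table.
- disc_c (a point): Centre of the loose round wooden disc, 60 mm across, 12 mm thick, a bystander lying at the back of the table beside the sanding block.
- board: Low work board with a cork top, fixed, 120 mm (x) by 190 mm (y), 34 mm high, between tray and rack: the place to lay the plaque down (its long side fits along the board's y). Origin on the table under its centre.

How it is judged:
By the outcome, as a careful person would: the job done as asked, in the order asked, and still so for the second after the job is handed in, with the robot touching nothing.
It also fails if it takes over 72 s, if anything falls off the work surface, if the arm or the gripper's body presses on something with over 40 N, if the wrist force passes 120 N, or if a joint passes its speed limit or range.

## Working session

There is one attempt and no reset: what is moved stays moved. The work goes in short steps, each a Python script; the robot and the scene stay as the last script left them, time stands still between calls to the robot, and variables do not carry over. Pictures are saved under pics/ and viewed, at most 10 in all, crops included, and the job is handed in when it is done.

```bash
ls; mkdir -p pics; python3 - <<'E'
from rig import robot
import cv2
for n in("scene","top"):
    cv2.imwrite(f"pics/{n}0.png",robot.grab_frame(n)[:,:,::-1]); print(n,robot.camera_info(n))
print(robot.get_state())
E
```

```text
pics
scene {'fx': 518.6432906491124, 'fy': 518.6432906491124, 'cx': 312.6362514008383, 'cy': 241.00489962273588, 'rvec': array([ 1.88060783, -0.70149266,  0.46872381]), 'tvec': array([-0.33599243,  0.18712354,  0.69873703])}
top {'fx': 564.7583235843366, 'fy': 564.7583235843366, 'cx': 322.876829353205, 'cy': 246.93116185894115, 'rvec': array([ 2.15114908, -2.11523971,  0.19981675]), 'tvec': array([-0.00137276,  0.46172891,  1.03983451])}
{'time': 0.1, 'qpos': array([-1.1494771 ,  0.4179165 , -0.01031975,  1.61411745,  0.00471847,
        1.11067803, -0.05297718]), 'joint_vel': array([ 0.0006352 , -0.00132055,  0.00055884, -0.001189  ,  0.00084395,
        0.00016823,  0.0007684 ]), 'effort': array([ 6.27147037e-04, -8.52568245e+01,  6.39538653e-01, -4.26687956e+01,
       -4.89366346e-02,  1.63866259e-02,  6.01232114e-05]), 'ee_pos': array([0.27890807, 0.55896286, 0.22388491]), 'tool_rot': array([[-8.94821629e-01,  4.46423667e-01, -4.02254908e-04],
       [ 4.46423838e-01,  8.94821054e-01, -1.01934440e-03],
       [-9.51133039e-05, -1.09170760e-03, -9.99999400e-01]]), 'force': array([-0.2871213 , -0.44727787, -0.63073525]), 'moment': array([ 0.04370554,  0.01857845, -0.02164398]), 'grasp_force': 0.0, 'opening': 0.09397350612229556}
```

View pics/scene0.png

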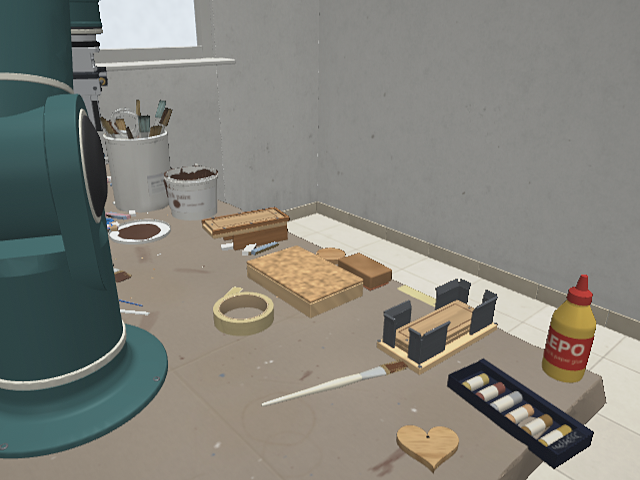

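View pics/top0.png

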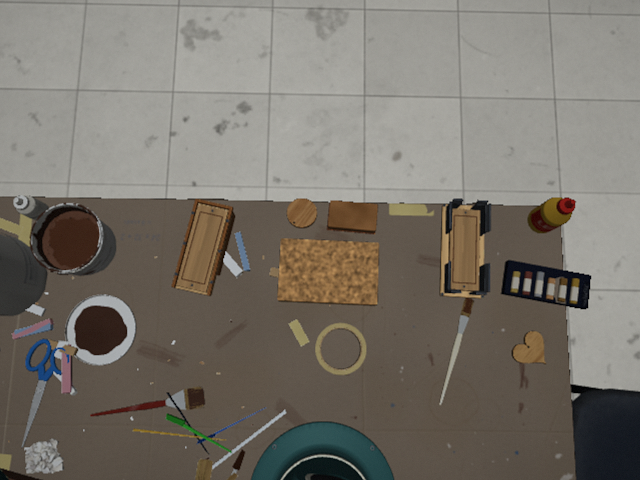

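The top view shows the tray at about (205,248) with its mouth facing down-image near (193,292), the board at (328,271) and the rack at (465,250). The disc is at (302,213) and the block at (353,216). In the scene view the tray is at (246,225), the board at (305,278) and the rack at (438,325). Next I'll view enlarged crops.

```bash
python3 - <<'E'
import cv2,numpy as np
t=cv2.imread("pics/top0.png");s=cv2.imread("pics/scene0.png")
def c(i,x,y,w,h,k):return cv2.resize(i[y:y+h,x:x+w],None,fx=k,fy=k,interpolation=cv2.INTER_CUBIC)
a=np.hstack([c(t,165,190,80,120,5),c(t,425,190,80,120,5)])
cv2.imwrite("pics/crop_t.png",a)
b=np.hstack([c(s,195,190,100,75,4)]);d=c(s,370,270,135,100,4)
o=np.zeros((400,795,3),np.uint8)
b=c(s,195,195,100,70,4)[:, :]; d=c(s,372,270,130,100,3)
o[:280,:400]=b;o[:300,404:794]=d
cv2.imwrite("pics/crop_s.png",o)
E
```

```text
(no output)
```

View pics/crop_t.png

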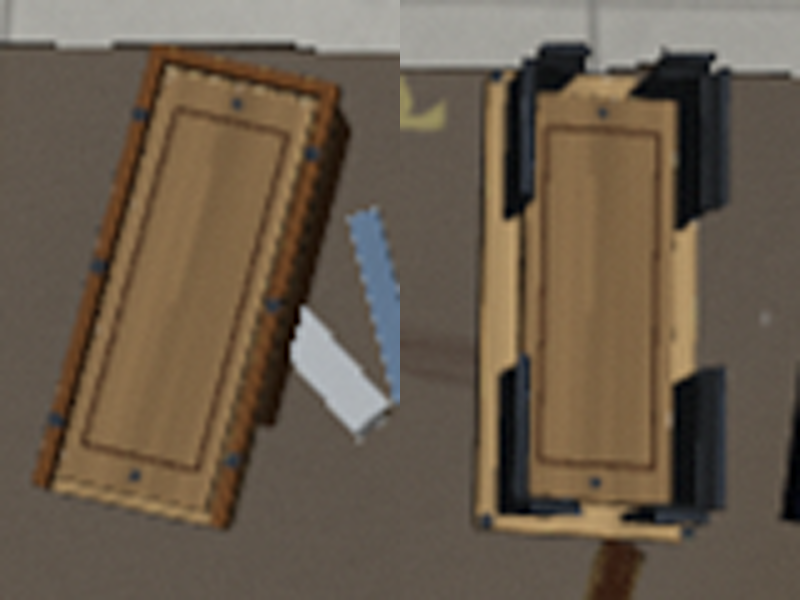

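View pics/crop_s.png

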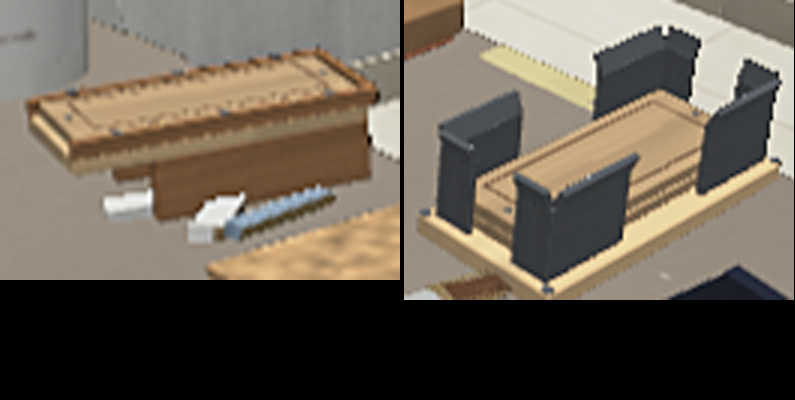

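The crops resolve the small screw heads on the plaque ends, the tray lips and the rack base corners. In the top crop the tray plaque's screws are at (237,103) and (135,474), and the rack plaque's at (602,112) and (595,482). In the scene crop the matching screws are at (328,73)/(68,118) and (697,113)/(507,210). I'll triangulate from these.

```bash
cat > h.py <<'E'
import cv2,numpy as np
from rig import robot
def cam(n):
    c=robot.camera_info(n);R=cv2.Rodrigues(c["rvec"])[0]
    K=np.array([[c["fx"],0,c["cx"]],[0,c["fy"],c["cy"]],[0,0,1]]);return K,R,c["tvec"].reshape(3)
def plane(n,p,z):
    K,R,t=cam(n);o=-R.T@t;d=R.T@np.linalg.solve(K,[*p,1.]);return o+d*(z-o[2])/d[2]
def tri(a,b):
    P=[K@np.c_[R,t] for K,R,t in(cam("top"),cam("scene"))]
    X=cv2.triangulatePoints(*P,np.array(a,float),np.array(b,float))[:,0];return X[:3]/X[3]
def down(yaw): # tool x axis at yaw (world), z down
    c,s=np.cos(yaw),np.sin(yaw);return np.array([[c,s,0],[s,-c,0],[0,0,-1.]])
E
python3 - <<'E'
from h import *
np.set_printoptions(precision=4,suppress=True)
cp=lambda x,y,k,ox,oy:((x+.5)/k-.5+ox,(y+.5)/k-.5+oy)
T=lambda x,y:cp(x,y,5,165,190); R=lambda x,y:cp(x-400,y,5,425,190)
S=lambda x,y:cp(x,y,4,195,195); Q=lambda x,y:cp(x-404,y,3,372,270)
def ax(a,b):
    d=b-a;print(" mid",(a+b)/2,"yaw",np.degrees(np.arctan2(d[1],d[0])),"len",np.hypot(*d[:2]))
print("tray plaque tri",tri(T(135,474),S(68,118)),tri(T(237,103),S(328,73)))
ax(plane("top",T(135,474),.054),plane("top",T(237,103),.054))
ax(plane("scene",S(68,118),.054),plane("scene",S(328,73),.054))
L=[plane("top",T(*p),.055) for p in((55,420),(97,266),(138,114))];Rr=[plane("top",T(*p),.055) for p in((232,461),(272,303),(312,153))]
print("bolts");ax(L[0],L[2]);ax(Rr[0],Rr[2]);print((L[1]+Rr[1])/2)
print("mouth corners lip",plane("top",T(37,488),.055),plane("top",T(228,528),.055), "back",plane("top",T(152,46),.055),plane("top",T(340,90),.055))
print("rack plaque tri",tri(R(595,482),Q(507,210)),tri(R(602,112),Q(697,113)))
ax(plane("top",R(595,482),.028),plane("top",R(602,112),.028))
ax(plane("scene",Q(507,210),.028),plane("scene",Q(697,113),.028))
print("rack base tri",tri(R(495,75),Q(775,161)) ,tri(R(487,521),Q(425,212)),tri(R(687,533),Q(547,289)))
a,b,c=[plane("top",R(*p),.012) for p in((487,521),(687,533),(495,75))]
ax(a,c);ax(a,b);print("rack centre",(b+c)/2)
a,b,c=[plane("scene",Q(*p),.012) for p in((425,212),(547,289),(775,161))];print("scene centre of diag",(a+c)/2,c)
im=cv2.imread("pics/top0.png");h=cv2.cvtColor(im,cv2.COLOR_BGR2HSV)
m=cv2.inRange(h,(8,70,110),(25,255,255));m[:,:270]=0;m[:,390:]=0;m[:236]=0;m[310:]=0
cs=max(cv2.findContours(cv2.morphologyEx(m,cv2.MORPH_OPEN,np.ones((3,3))),0,2)[0],key=cv2.contourArea)
r=cv2.minAreaRect(cs);print(r);B=np.array([plane("top",p,.034) for p in cv2.boxPoints(r)]);print("board",B,B.mean(0))
s=[(247,260),(333,303),(363,281)];print("board scene corners",[plane("scene",p,.034) for p in s])
E
```

```text
tray plaque tri [0.3841 0.2502 0.0531] [0.5283 0.2187 0.0524]
 mid [0.4554 0.2346 0.054 ] yaw -12.169752040678661 len 0.14596903353746885
 mid [0.4551 0.2315 0.054 ] yaw -13.078050755051162 len 0.14837712990560384
bolts
 mid [0.4626 0.2685 0.055 ] yaw -11.64519619967133 len 0.12030803058668917
 mid [0.4485 0.2018 0.055 ] yaw -11.669413557906234 len 0.1205762259226982
[0.4559 0.2352 0.055 ]
mouth corners lip [0.3781 0.2858 0.055 ] [0.3645 0.2142 0.055 ] back [0.5483 0.2526 0.055 ] [0.5323 0.18   0.055 ]
rack plaque tri [ 0.3925 -0.2649  0.0272] [ 0.5391 -0.2722  0.0273]
 mid [ 0.4657 -0.2683  0.028 ] yaw -2.690910768128863 len 0.14616618410336266
 mid [ 0.4648 -0.2692  0.028 ] yaw -2.9106980936392057 len 0.14741907750140354
rack base tri [ 0.5877 -0.2656 -0.0343] [ 0.3783 -0.2263  0.0125] [ 0.375  -0.3041  0.0122]
 mid [ 0.4678 -0.2301  0.012 ] yaw -2.250688089750346 len 0.17863394029270793
 mid [ 0.3769 -0.2655  0.012 ] yaw -92.4683713405289 len 0.07782374087587209
rack centre [ 0.4661 -0.269   0.012 ]
scene centre of diag [ 0.4653 -0.2694  0.012 ] [ 0.552  -0.3132  0.012 ]
((324.1402893066406, 270.5543212890625), (108.21070861816406, 62.07251739501953), 2.726310968399048)
board [[ 0.361   0.1075  0.034 ]
 [ 0.4807  0.1057  0.034 ]
 [ 0.4743 -0.1032  0.034 ]
 [ 0.3547 -0.0973  0.034 ]] [0.4177 0.0032 0.034 ]
board scene corners [array([0.3628, 0.0914, 0.034 ]), array([ 0.3759, -0.1292,  0.034 ]), array([ 0.4665, -0.108 ,  0.034 ])]
```

Two views agree within 3 mm, giving these poses:

| Item | Centre (m) | Yaw | Height check |
|---|---|---|---|
| Tray | (0.456, 0.235) | -11.7° | plaque top 53 mm |
| Rack | (0.466, -0.269) | -2.5° | plaque top 27 mm |

Next I'll approach with closed fingers and press on the plaque.

```bash
cat >> h.py <<'E'
TY=np.radians(-11.7);u=np.array([np.cos(TY),np.sin(TY),0]);TC=np.array([.4557,.235,0])
RC=np.array([.466,-.269,0]);RY=np.radians(-2.5)
def st(msg=""):
    s=robot.get_state();print(msg,"t%.2f"%s["time"],"p",s["ee_pos"].round(4),"f",s["force"].round(2),"op %.4f g %.1f"%(s["opening"],s["grasp_force"]));return s
E
python3 - <<'E'
from h import *
D=down(TY+np.pi)
p=TC+.03*u
for q,y in((TC-.11*u+[0,0,.05],TY+np.pi),([.415,.05,.1],np.pi/2),([.415,0,.054],np.pi/2),([.466,-.269,.05],np.pi),([.466,-.269,.05],0)):
    print(robot.ik(q,down(y)))
robot.move_linear([.37,.32,.2],velocity=.25)
robot.gripper_to(0)
robot.move_ptp(p+[0,0,.1],D); st("above")
robot.pause(.2);f0=st()["force"]
print(robot.move_linear(p+[0,0,.064],velocity=.02,threshold=4)); st("touch")
E
```

```text
[-0.74158071  0.35890226  0.03862903  2.20892167 -0.02497825  0.57415635
  0.68215632]
[-0.61567862  0.25727731  0.47418724  2.22732564 -0.18297608  0.69258836
 -0.0134943 ]
[-0.49564364  0.36021469  0.48324214  2.25950727 -0.30285085  0.58134113
  0.21625715]
[ 0.02084523  0.56870681  0.56400586  1.97335356 -0.44937517  0.72445924
  2.42790857]
[-0.1897665   0.68115768  0.8614413   1.97940046 -0.71533031  0.81613126
 -0.48812344]
above t3.43 p [0.4848 0.2297 0.1003] f [-0.59  0.84  0.72] op 0.0005 g 0.0
 t3.63 p [0.4848 0.2302 0.1009] f [0.37 0.29 1.13] op 0.0004 g 0.0
True
touch t4.88 p [0.4851 0.2289 0.0733] f [-1.27 -0.36  9.35] op 0.0002 g 4.9
```

```bash
python3 - <<'E'
from h import *
s=st();p0=s["ee_pos"].copy();p0[:2]=(TC+.03*u)[:2]
z=.0733
for i in range(1,6):
    q=p0-.013*i*u;q[2]=z
    robot.move_linear(q,velocity=.03);s=st(i)
    fz=s["force"][2]-1
    z+=np.clip((fz-6.5)*.0001,-.0004,.0004)
cv2.imwrite("pics/top1.png",robot.grab_frame("top")[:,:,::-1])
cv2.imwrite("pics/scene1.png",robot.grab_frame("scene")[:,:,::-1])
t=cv2.imread("pics/top1.png")[190:310,165:245];s=cv2.imread("pics/scene1.png")[190:270,180:300]
o=np.zeros((480,800,3),np.uint8);o[:,:320]=cv2.resize(t,None,fx=4,fy=4);o[:320,320:]=cv2.resize(s,None,fx=4,fy=4)
cv2.imwrite("pics/v1.png",o)
E
```

```text
t4.88 p [0.4851 0.2289 0.0733] f [-1.27 -0.36  9.35] op 0.0002 g 4.9
1 t5.45 p [0.4717 0.2318 0.0733] f [-3.62  1.04  9.19] op 0.0005 g 3.8
2 t6.03 p [0.4593 0.2342 0.0733] f [ 0.38 -1.4  -0.29] op 0.0006 g 0.1
3 t6.62 p [0.4465 0.2372 0.0733] f [-2.03  0.25  7.78] op 0.0009 g 4.3
4 t7.20 p [0.4338 0.2397 0.0733] f [-1.14 -0.62  8.29] op 0.0001 g 4.0
5 t7.78 p [0.4207 0.2424 0.0733] f [-0.56 -0.11  7.13] op 0.0006 g 3.9
```

View pics/v1.png

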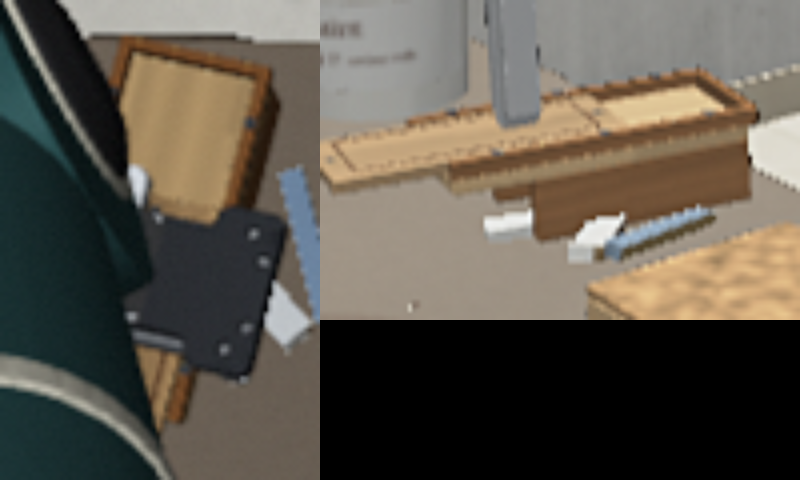

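The plaque has slid out and its end projects well past the mouth (near screw at crop (331,160), scene pixel about (182.5,229.6)). I'll measure how far and go round to grip the protruding end.

```bash
python3 - <<'E'
from h import *
d=plane("scene",(182.4,229.6),.054);r=d-TC;print("near screw tray x,y",r@u,r@[-u[1],u[0],0], "end approx",r@u-.007)
q=robot.get_state()["ee_pos"].copy();q[2]=.11
robot.move_linear(q,velocity=.12)
robot.move_ptp(TC-.123*u+[0,0,.12],down(TY+np.pi))
robot.gripper_to(.09);st()
t=robot.grab_frame("scene");cv2.imwrite("pics/v2.png",cv2.resize(t[140:290,120:320,::-1],None,fx=4,fy=4))
E
```

```text
near screw tray x,y -0.13613875480590173 -0.0025176495091923344 end approx -0.14313875480590174
 t10.18 p [0.3353 0.2599 0.12  ] f [-0.49  0.17 -0.74] op 0.0901 g 0.0
```

View pics/v2.png

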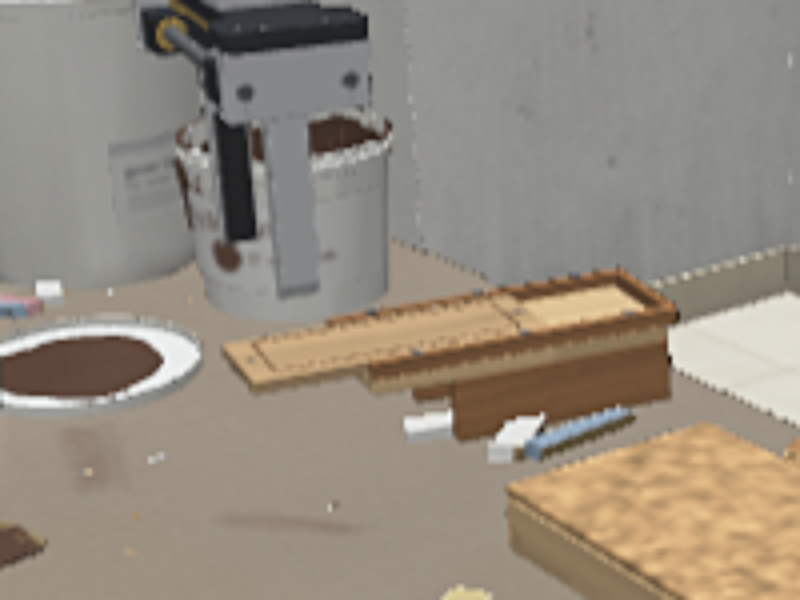

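The plaque end sticks out about 58 mm beyond the mouth, lying flat and square in the tray. The open gripper is above it. I'll grip 27 mm beyond the mouth, with the tips just above the plaque's underside so they clear the board later.

```bash
python3 - <<'E'
from h import *
D=down(TY+np.pi);g=TC-.112*u
robot.move_linear(g+[0,0,.0662],velocity=.08,frame=D)
st("at");robot.gripper_to(0);st("grip")
robot.move_linear(g+[0,0,.08],velocity=.04);st("lift0")
robot.move_linear(g+[0,0,.15],velocity=.1);s=st("lift")
t=robot.grab_frame("scene");cv2.imwrite("pics/v3.png",cv2.resize(t[140:290,120:320,::-1],None,fx=4,fy=4))
E
```

```text
at t11.07 p [0.3461 0.2578 0.0665] f [-0.72  0.18  0.42] op 0.0903 g 0.0
grip t11.68 p [0.346  0.2578 0.0662] f [-0.03 -0.51  0.88] op 0.0578 g 30.0
lift0 t12.17 p [0.3461 0.2578 0.0802] f [ 0.24 -1.   -1.09] op 0.0574 g 30.0
lift t13.02 p [0.3458 0.2575 0.1495] f [-0.16  0.1  -0.66] op 0.0575 g 30.0
```

View pics/v3.png

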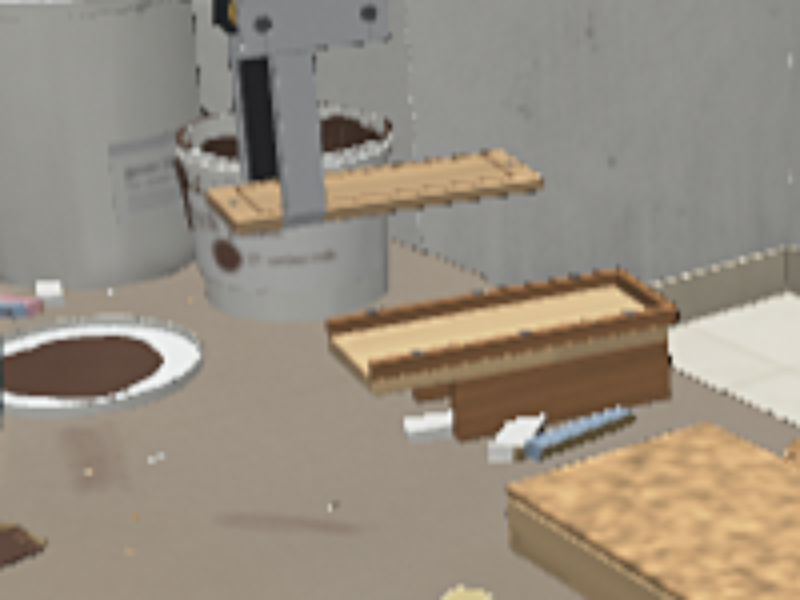

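The plaque is held level and clear of the tray. Next I'll lay it on the board.

```bash
python3 - <<'E'
from h import *
D=down(np.pi/2);b=np.array([.417,.046,0])
robot.move_ptp(b+[0,0,.13],D);st()
robot.move_linear(b+[0,0,.066],velocity=.1)
print(robot.move_linear(b+[0,0,.0525],velocity=.015,threshold=3));st("touch")
robot.gripper_to(.09);s=st("rel")
q=s["ee_pos"].copy();q[2]=.12;robot.move_linear(q,velocity=.12)
robot.move_ptp([.33,.2,.2],D)
for n in("top","scene"):cv2.imwrite(f"pics/{n}4.png",robot.grab_frame(n)[:,:,::-1])
t=cv2.imread("pics/top4.png")[225:315,265:395];s=cv2.imread("pics/scene4.png")[225:325,235:375]
o=np.zeros((560,800,3),np.uint8)
o[:270,:390]=cv2.resize(t,None,fx=3,fy=3,interpolation=2);o[:300,380:]=cv2.resize(s,None,fx=3,fy=3,interpolation=2)
cv2.imwrite("pics/v4.png",o);st()
E
```

```text
t13.97 p [0.4169 0.0469 0.1298] f [-0.17 -0.45  0.6 ] op 0.0578 g 30.0
True
touch t15.50 p [0.4169 0.046  0.0541] f [0.95 0.44 1.43] op 0.0573 g 30.0
rel t16.18 p [0.4166 0.046  0.0541] f [-0.13  0.4  -0.34] op 0.0902 g 0.0
 t17.78 p [0.3305 0.1988 0.1992] f [-0.13  0.12 -0.22] op 0.0902 g 0.0
```

View pics/v4.png

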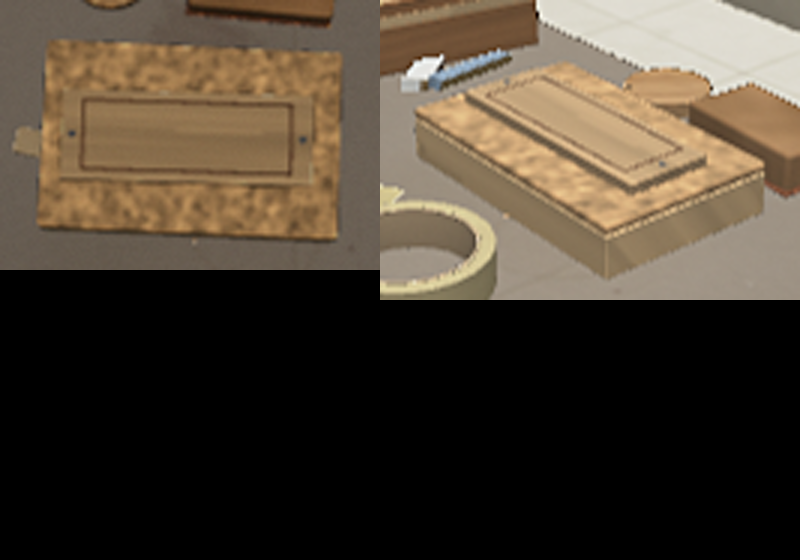

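The plaque lies flat on the cork, with its screws at crop (71,133) and (303,140). It is fully on the board and released. Now I'll locate its middle. The known grip x also gives me the camera-to-robot bias.

```bash
python3 - <<'E'
from h import *
cp=lambda x,y,k,ox,oy:((x+.5)/k-.5+ox,(y+.5)/k-.5+oy)
T=lambda x,y:cp(x,y,3,265,225)
g=cv2.cvtColor(cv2.imread("pics/top4.png"),cv2.COLOR_BGR2GRAY).astype(float)
def dot(gr,c,w=3):
    x,y=map(round,c);p=gr[y-w:y+w+1,x-w:x+w+1];q=np.clip(np.median(p)-15-p,0,None)
    yy,xx=np.mgrid[-w:w+1,-w:w+1];return np.array([x+(q*xx).sum()/q.sum(),y+(q*yy).sum()/q.sum()])
def rep(n,a,b,z):
    A,B=plane("top",a,z),plane("top",b,z);d=B-A;print(n,a,b,(A+B)/2,"yaw",np.degrees(np.arctan2(d[1],d[0])),np.hypot(*d[:2]))
rep("board plaque manual",T(303,140),T(71,133),.042);rep("dots",dot(g,T(303,140)),dot(g,T(71,133)),.042)
g0=cv2.cvtColor(cv2.imread("pics/top0.png"),cv2.COLOR_BGR2GRAY).astype(float)
R=lambda x,y:cp(x,y,5,425,190)
rep("rack plaque dots",dot(g0,R(195,482)),dot(g0,R(202,112)),.028)
rep("rack base diag",dot(g0,R(287,533)),dot(g0,R(95,75)),.012)
rep("rack base left",dot(g0,R(87,521)),dot(g0,R(95,75)),.012)
rep("rack base near",dot(g0,R(287,533)),dot(g0,R(87,521)),.012)
E
```

```text
board plaque manual (365.6666666666667, 271.3333333333333) (288.3333333333333, 269.0) [ 0.41684326 -0.00215645  0.042     ] yaw 89.25280074536899 0.1468582040037706
dots [366.09302326 271.11627907] [288.47524752 269.        ] [ 0.4170604  -0.00269558  0.042     ] yaw 89.42070540374549 0.14739344437376392
rack plaque dots [464.0625  284.94375] [464.86554622 213.71428571] [ 0.4649768  -0.26862936  0.028     ] yaw -2.262790194551015 0.14059919558851208
rack base diag [482.27848101 293.80590717] [445.0070922  206.04728132] [ 0.4670033  -0.27069704  0.012     ] yaw 21.512520573762384 0.18730578619187682
rack base left [443.26315789 292.56937799] [445.0070922  206.04728132] [ 0.46756398 -0.2327262   0.012     ] yaw -2.3997474235651275 0.1732882111790784
rack base near [482.27848101 293.80590717] [443.26315789 292.56937799] [ 0.38043518 -0.26706915  0.012     ] yaw 89.15403662029271 0.07594995404493508
```

Camera and robot agree to under 1 mm. Now I'll take the plaque by its middle and hover over the rack.

```bash
python3 - <<'E'
from h import *
m=np.array([.417,-.0024,0]);D=down(np.pi/2)
robot.move_ptp(m+[0,0,.12],D)
robot.move_linear(m+[0,0,.0545],velocity=.07)
robot.gripper_to(0);st("grip")
robot.move_linear(m+[0,0,.075],velocity=.05);robot.move_linear(m+[0,0,.15],velocity=.12);st("lift")
R=down(RY);c=np.array([.466,-.2688,0])
robot.move_ptp(c+[0,0,.14],R)
robot.move_linear(c+[0,0,.086],velocity=.1);robot.pause(.2);st("hover")
for n in("top","scene"):cv2.imwrite(f"pics/{n}5.png",robot.grab_frame(n)[:,:,::-1])
t=cv2.imread("pics/top5.png")[190:310,425:505];s=cv2.imread("pics/scene5.png")[250:380,370:510]
o=np.zeros((520,800,3),np.uint8)
o[:360,:240]=cv2.resize(t,None,fx=3,fy=3,interpolation=2);o[:520,240:]=cv2.resize(s,None,fx=4,fy=4,interpolation=2)
cv2.imwrite("pics/v5.png",o)
E
```

```text
grip t20.41 p [ 0.4171 -0.0024  0.0546] f [-0.05  1.77  2.79] op 0.0575 g 30.0
lift t21.74 p [ 0.4167 -0.0023  0.1495] f [-0.31 -0.29 -0.2 ] op 0.0577 g 30.0
hover t23.68 p [ 0.4663 -0.2689  0.0865] f [-0.16 -0.22  0.02] op 0.0574 g 30.0
```

View pics/v5.png

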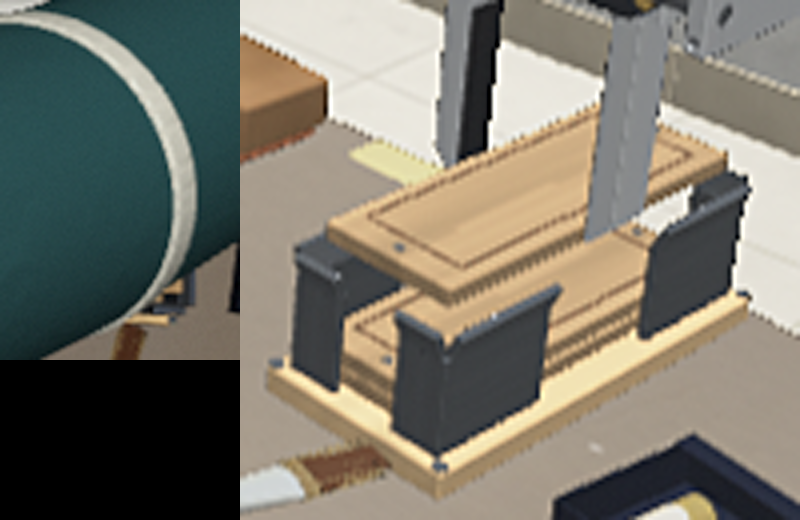

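The plaque is level just above the posts, with its near screw at crop (398,247) and the lower plaque's screw at (387,359). I'll compare their plan positions, then lower if they agree.

```bash
python3 - <<'E'
from h import *
S=lambda x,y:((x-240+.5)/4-.5+370,(y+.5)/4-.5+250)
a=plane("scene",S(398,247),.0745);b=plane("scene",S(387,359),.028);print(a,b,a-b)
if np.abs((a-b)[:2]).max()<.005:
    c=robot.get_state()["ee_pos"].copy();c[:2]=[.466,-.2688]
    c[2]=.053;print("coarse",robot.move_linear(c,velocity=.025,threshold=5));s=st()
    if s["ee_pos"][2]<.055:
        c[2]=.0465;print("fine",robot.move_linear(c,velocity=.01,threshold=3));st("touch")
E
```

```text
[ 0.39210638 -0.26571645  0.0745    ] [ 0.39216551 -0.26530485  0.028     ] [-5.91245287e-05 -4.11603447e-04  4.65000000e-02]
coarse False
 t25.25 p [ 0.4661 -0.2688  0.0531] f [-0.8  -0.67 -0.29] op 0.0576 g 30.0
fine True
touch t25.73 p [ 0.4661 -0.2688  0.0486] f [-0.47  0.67  7.19] op 0.0573 g 30.0
```

```bash
python3 - <<'E'
from h import *
robot.gripper_to(.075);s=st("rel")
q=s["ee_pos"].copy();q[2]=.14;robot.move_linear(q,velocity=.1)
robot.move_ptp([.38,.12,.25],down(np.pi/2));st()
for n in("top","scene"):cv2.imwrite(f"pics/{n}6.png",robot.grab_frame(n)[:,:,::-1])
t=cv2.imread("pics/top6.png")[190:310,425:505];s=cv2.imread("pics/scene6.png")[250:380,370:510]
o=np.zeros((520,800,3),np.uint8)
o[:360,:240]=cv2.resize(t,None,fx=3,fy=3,interpolation=2);o[:520,240:]=cv2.resize(s,None,fx=4,fy=4,interpolation=2)
cv2.imwrite("pics/v6.png",o)
E
```

```text
rel t26.23 p [ 0.4657 -0.2686  0.0483] f [ 0.21 -1.17  0.52] op 0.0751 g 0.0
 t28.82 p [0.3803 0.1193 0.2498] f [0.51 0.06 0.24] op 0.0748 g 0.0
```

View pics/v6.png

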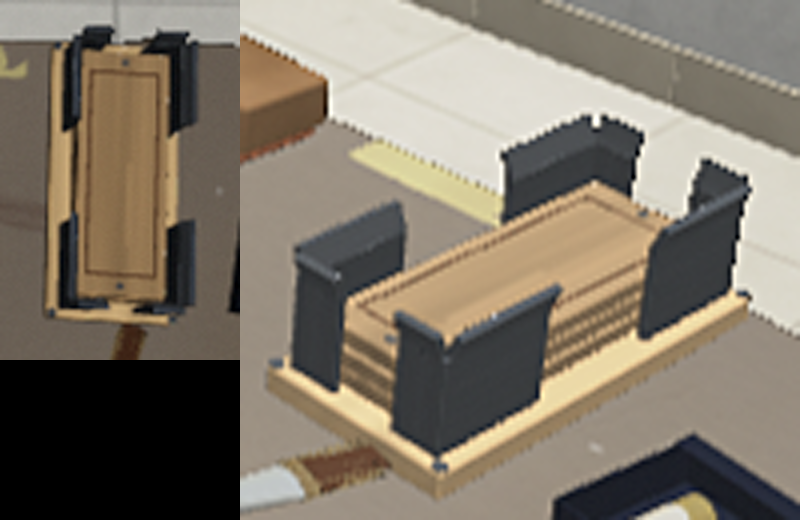

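Three plaques now lie flat and stacked between the posts, with the top one's screws at crop (390,338) and (645,212). The robot is clear of everything, so I'm handing in.

```bash
python3 -c "
from rig import robot
print(robot.sign_off())"
```

```text
the job is handed in; nothing more can be done
None
```

I slid the plaque out of the tray, laid it on the cork board and let go, then took it by its middle and set it flat and fully down on the two in the rack; I handed the job in at about 29 s, never went near the block or disc, and the hand-in returned no verdict.

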